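# Top tray off the nest and onto the tipping rocker

### The arm

A 7-joint arm with a two-finger parallel gripper is mounted at the origin on a cart in front of the work surface, level with it; the furniture and walls round the work are solid. World frame = base frame: x ahead of the robot, y to its left, z up, the work surface at z = 0. Lengths are in m, angles in rad, forces in N, time in s.
With the tool pointing down it reaches from about 0.425 to 0.925 m from the base axis. Payload 6.8 kg.
Tool frame: the origin (TCP) lies midway between the tips of the shut fingers; the grasp point (between the pads) lies 19 mm behind it; z points along the fingers, y is the line along which they close (so a half turn about z gives the same grasp; the last joint's range is limited). The gripper opens to 88 mm and grips with 3 to 60 N. Pads are 20 mm wide; open, the fingers measure 115 mm over their backs; the gripper's body (75 mm by 178 mm) begins 61 mm behind the grasp point.
Start: joints at [1.19, 0.477, 0.022, 1.555, -0.011, 1.109, -0.083], TCP at [0.182, -0.65, 0.223] pointing down, gripper open.
Joint ranges: [-2.96, 2.96], [-0.34, 2.1], [-1.41, 1.46], [0.24, 2.44], [-1.37, 4.51], [0.17, 1.92], [-2.96, 2.96]. Speed limits (rad/s): [2.39, 2.39, 3.14, 3.14, 3.14, 3.14, 3.14].

### API

Orientations are given as a 3x3 rotation matrix whose columns are the frame's x, y, z axes.
In Python, from plant import robot gives the robot as it stands. The module is installed in compiled form; this text tells all that it offers.
- The arm moves only by the tool send_rows, never from a script. Its argument "steps" is a list that holds one entry, the list of rows, each a list of 6 numbers: the shift along the world's x, y, z in units of 800 mm (1.0 is 800 mm), then the turn, a rotation vector about the world's x, y, z in units of 360 degrees (1.0 is 360 degrees). A call has 1 to 20 rows; each row shifts and turns the commanded pose from where the row before left it; what a row does not reach is not made up. A row lasts 1/10 s, in which the tool goes at most 50 mm and 8.59 degrees, less where a joint would pass 70% of its speed; a pose out of reach is approached as far as the arm can. A call with a number of a shift or a turn outside -1 to 1 is refused whole. A call with a gripper value outside its range is refused whole. "jaw" is the closure, from 0 (fully open) to 1 (shut), set as the call begins (left out, the last holds). The fingers move at their own pace and stop on an object; "force" is the grip in N (left out, the last holds). Time passes only in rows, so rows that do not move let the fingers close. It gives the time, the measured TCP pose, the force, the opening and the grip force at its end, in the units of the state.
- robot.get_obs(): the state, without advancing time (a new reading comes with each control period).
- robot.snapshot(name): name is "scene" or "top" or "wrist"; returns the picture (480x640x3 uint8, red, green, blue); there is no depth.
- robot.camera_params(name): a dict with "camera_matrix" (3x3 intrinsics, pixels), "distortion" ([k1, k2, p1, p2, k3] as OpenCV has them; the pictures are not rectified), "xyz" and "orientation" of the camera in the world. Camera axes: x right, y down, z forward; pixel columns grow to the right and rows downward; lengths in m; the calibration is good to about 2 mm. A picture is of the moment at which its call begins: read the wrist's pose just before it. camera_params takes no time and is no camera call; for the wrist camera it gives the pose at the moment of the call.
- robot.hand_in(): hands the job in; it is judged then, once.
The state is a dict: "time_s": time; "joint_positions": joint angles; "joint_velocities": joint speeds; "tau": joint torques, N m; "tool_pos": TCP position; "orientation": TCP orientation; "ft_force": force on the tool from outside, world axes, zero at the start; "ft_torque": the same for the moment, N m; "width": finger opening in m; "finger_force": force on a finger pad.
Only numpy, scipy, OpenCV 4.12 (cv2) and the standard library are available. Lean on these libraries where they do the work, as an engineer would, in place of code of your own. Each camera call takes 0.05 s, during which the arm holds its last target. There are 200 camera calls.

### The job

Lift only the top blue tray off the nested stack, without pulling up the tray beneath it, and set it down (do not drop it) lengthwise and the right way up on the level rocker, towards its orange stop, so that the tray's own weight tips the rocker down to its stop. Do not push on the rocker with the robot, leave the other two trays nested where they stand, and do not disturb the other things on the worktop.

Things in the scene. Friction and masses are not known exactly. Their poses are not given: they have to be found in the camera images.
- tray_top: Top of three identical nested blue trays, 0.17-0.26 kg. Origin: centre of underside; x along length, z up. 42 mm high. Rim 150 (x) x 62 mm (y), vertical edge z 32 to 42 mm, 4 mm proud of the 2 mm wall, which tapers to a 126 x 38 mm bottom. Nested origins are 18 mm apart, so rims too: fingers reaching 18 mm or more below the top rim's upper edge grip two trays. Free once raised 24 mm straight up.
- tray_mid: The middle tray, same shape and frame; the top tray starts nested in it, on inner ribs, with about 1.4 mm side play.
- tray_low: The lowest tray, same shape and frame, standing loose on the worktop; the middle tray stays nested in it.
- rocker (a joint): Tilt of the rocker: 0 when empty and level (counterweighted, light), 0.24 rad when tipped down on its stop; positive lowers the end with the orange lip.
- seat (a point): Recommended spot for the centre of the tray's underside, on the aluminium rocker deck, 58 mm above the worktop when level. x along the deck to the orange lip, y across, z up from the deck. Pivot 40 mm towards -x, 8 mm below. Deck surface: x -110 to +86 mm (lip), 58 mm wide between side rails 9 mm high; lip 12 mm high. A tray centred 20 mm or more past the pivot tips it by its weight.
- rocker_stand: The fixed white stand, 200x70 mm, that carries the rocker. Origin on the worktop under the pivot, which is 50 mm up; x points towards the orange lip's end. A dark steel counterweight bar hangs under the deck's other end.
- stop_end (a point): Foot of the orange lip's inner face, at the middle of the deck's width, on the deck surface: the end that goes down.
- pot_yellow: Bystander: specimen pot with yellow lid, 62 mm wide and high; origin under its centre.
- timer: Bystander: white bench timer, 62x62x17 mm; origin under its centre.
- box: Bystander: flat carton with a grey-purple band, 100x78x34 mm; origin under its centre.
- meter: Bystander (fixed): white hand-held meter lying flat, 62x125x22 mm; origin under its centre.
- canister: Bystander (fixed): white canister with purple lid, 40 mm wide, 85 mm high; origin under its centre.
- tape: Bystander (fixed): white roll of tape lying flat, 62 mm wide, 19 mm high; origin under its centre.

How it is judged:
On the way:
1. the top tray is lifted clear of the tray beneath (z of tray_top in the frame of tray_mid above 0.06 m and horizontal distance between tray_mid and tray_low below 0.006 m and z of tray_mid in the frame of tray_low below 0.024 m and distance of tray_low from where it was at the start of the episode below 0.03 m and angle between each of tray_low, tray_mid's own z axis and vertical below 0.1 rad), for 0.1 s.
At the end, for the whole second after the job is handed in: Rocker tipped past 0.21 rad; top tray at rest flat (6 mm) on its deck, right way up, lengthwise (0.2 rad), centre 45 mm behind to 55 mm past the seat and within 16 mm across. Other two trays upright, nested within 6 mm, within 30 mm of their place (value of joint rocker above 0.21 rad and x of tray_top in the frame of seat between -0.045 and 0.055 m and y of tray_top in the frame of seat between -0.016 and 0.016 m and z of tray_top in the frame of seat between -0.005 and 0.006 m and angle between the x axis of tray_top and the x axis of seat, either way round below 0.2 rad and angle between the z axis of tray_top and the z axis of seat, either way round below 0.08 rad and angle between tray_top's own z axis and vertical below 0.4 rad and linear speed of tray_top below 0.03 m/s and velocity of joint rocker below 0.05 rad/s and horizontal distance between tray_mid and tray_low below 0.006 m and z of tray_mid in the frame of tray_low below 0.024 m and distance of tray_low from where it was at the start of the episode below 0.03 m and angle between each of tray_low, tray_mid's own z axis and vertical below 0.1 rad); the robot touches nothing.
It fails at once if the middle tray is pulled up more than 8 mm out of the lowest one, or the lowest is lifted more than 8 mm (z of tray_mid in the frame of tray_low above 0.026 m or height (world z) of tray_low above 0.008 m).
It fails at once if the robot presses on the rocker with more than 2 N (contact force between any of the fingers, the arm and rocker_stand above 2 N).
It fails at once if the tray is dropped (falls freely faster than 0.6 m/s) (linear speed of tray_top above 0.6 m/s and contact force between the fingers and tray_top below 0.1 N).
It fails at once if a bystander is moved more than 30 mm (distance of any of pot_yellow, timer, box from where it was at the start of the episode above 0.03 m).
It also fails if it takes over 42 s, if anything falls off the work surface, if the arm or the gripper's body presses on something with over 40 N, if the wrist force passes 120 N, or if a joint passes its speed limit or range.

## Working session

There is one attempt and no reset: what is moved stays moved. The work goes in short steps, Python scripts to look and compute and a tool call to move; the robot and the scene stay as the last step left them, time stands still between calls to the robot, and variables do not carry over. Pictures are saved under pics/ and viewed, at most 12 in all, crops included, and the job is handed in when it is done.

Besides the shell and the picture viewer there is one more tool, called after "Emit:" as a command line: name --argument value ..., lists and objects as JSON in quotes. send_rows: Moves the arm, as the interface text tells. Shifts and turns lie within -1 to 1; 1 stands for 800 mm of shift or 360 degrees of turn. Its arguments: {"type":"object","properties":{"steps":{"type":"array"},"jaw":{"type":"number"},"force":{"type":"number"}},"required":["steps"]}

```bash
mkdir -p pics; python3 - <<'E'
from plant import robot
import cv2
o=robot.get_obs();print(o['time_s'],o['tool_pos'],o['orientation'],o['width'])
for n in('scene','top'):
    im=robot.snapshot(n);cv2.imwrite(f'pics/{n}0.png',im[:,:,::-1])
    p=robot.camera_params(n);print(n,p)
E
```

```text
0.0 [ 0.18168847 -0.64949427  0.22172488] [[ 9.63021374e-01  2.69424321e-01 -6.07391912e-04]
 [ 2.69424966e-01 -9.63020007e-01  1.62910619e-03]
 [-1.46009734e-04 -1.73251062e-03 -9.99998489e-01]] 0.08799395094430094
scene {'camera_matrix': array([[596.35624849,   0.        , 320.97710632],
       [  0.        , 596.35624849, 241.78968447],
       [  0.        ,   0.        ,   1.        ]]), 'distortion': array([-0.08734383,  0.        ,  0.        ,  0.        ,  0.        ]), 'xyz': array([-0.24622343,  0.70353773,  1.19923554]), 'orientation': array([[-6.59995551e-01, -5.51544656e-01,  5.10102309e-01],
       [-7.51269508e-01,  4.84526058e-01, -4.48139069e-01],
       [ 1.08477046e-05, -6.78994102e-01, -7.34143725e-01]])}
top {'camera_matrix': array([[471.40437802,   0.        , 319.73561425],
       [  0.        , 471.40437802, 233.84942375],
       [  0.        ,   0.        ,   1.        ]]), 'distortion': array([-0.05444211,  0.        ,  0.        ,  0.        ,  0.        ]), 'xyz': array([0.37295362, 0.00690948, 1.32823011]), 'orientation': array([[ 0.01619576, -0.98914587,  0.14604156],
       [-0.9998183 , -0.01748987, -0.00758149],
       [ 0.01005345, -0.14589224, -0.9892494 ]])}
```

View pics/scene0.png

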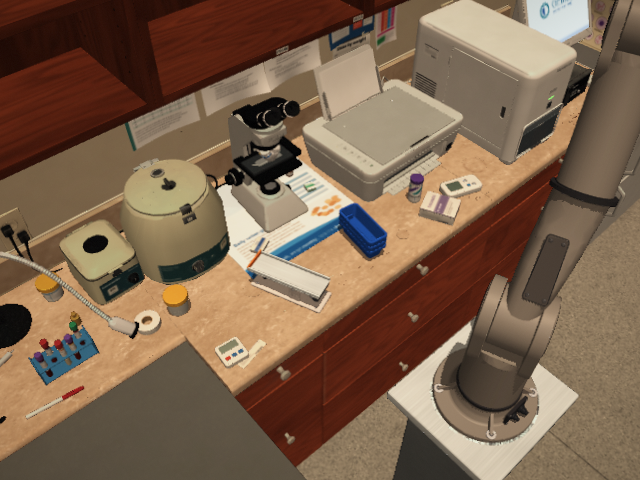

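View pics/top0.png

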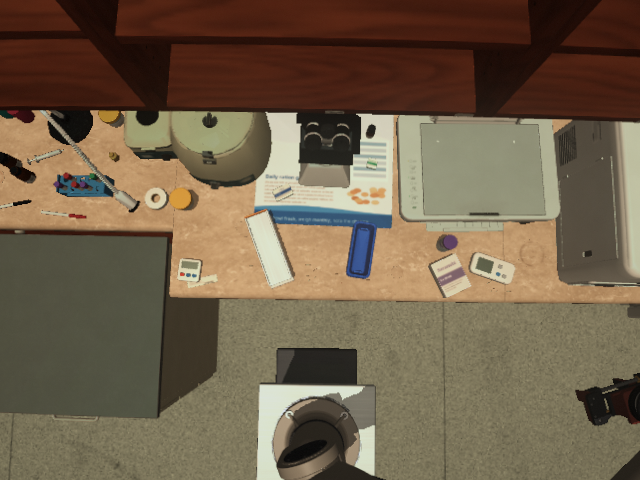

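The scene view shows the stack at about (363,230) and the rocker at (290,278), with its orange lip at the far-left end (258,263). In the top view the stack is at (362,250) and the rocker at (270,248), with the lip at (258,213).

```bash
cat > h.py <<'E'
import numpy as np, cv2
def rays(p,px):
    u=cv2.undistortPoints(np.float64(px).reshape(-1,1,2),p['camera_matrix'],p['distortion']).reshape(-1,2)
    return np.c_[u,np.ones(len(u))]@np.array(p['orientation']).T
def onz(p,px,z):
    d=rays(p,px);c=np.array(p['xyz']);return c+d*((z-c[2])/d[:,2:])
def tri(p1,a,p2,b):
    out=[]
    for d1,d2 in zip(rays(p1,a),rays(p2,b)):
        c1,c2=np.array(p1['xyz']),np.array(p2['xyz'])
        s=np.linalg.lstsq(np.c_[d1,-d2],c2-c1,rcond=None)[0]
        q1,q2=c1+s[0]*d1,c2+s[1]*d2
        out.append(np.r_[(q1+q2)/2,np.linalg.norm(q1-q2)])
    return np.array(out)
def biggest(m):
    m=cv2.morphologyEx(m.astype(np.uint8),cv2.MORPH_CLOSE,np.ones((3,3)))
    return max(cv2.findContours(m,0,cv2.CHAIN_APPROX_NONE)[0],key=cv2.contourArea)
def hsv(im): return cv2.cvtColor(im,cv2.COLOR_BGR2HSV)
def blue(im): 
    h=hsv(im);return (h[...,0]>105)&(h[...,0]<128)&(h[...,1]>170)&(h[...,2]>30)
def orange(im):
    h=hsv(im);return (h[...,0]>3)&(h[...,0]<16)&(h[...,1]>170)&(h[...,2]>120)
E
python3 - <<'E'
from h import *
from plant import robot
np.set_printoptions(precision=4,suppress=True)
P={n:robot.camera_params(n) for n in('scene','top','wrist')}
I={n:cv2.imread(f'pics/{n}0.png') for n in('scene','top')}
m=blue(I['top']);m[:, :340]=0;m[:,385:]=0;m[:224]=0
c=biggest(m);r=cv2.minAreaRect(c);print(r)
b=onz(P['top'],cv2.boxPoints(r),.078);print(b,np.linalg.norm(np.diff(b,axis=0),axis=1),b.mean(0))
m=blue(I['scene']);m[:,:336]=0;m[:, 390:]=0
c=biggest(m);print(cv2.contourArea(c),cv2.approxPolyDP(c,3,True)[:,0].tolist())
h=hsv(I['top']);m=(h[...,2]>170)&(h[...,1]<45);m[:205]=0;m[292:]=0;m[:,:240]=0;m[:,297:]=0
c=biggest(m);r=cv2.minAreaRect(c);print(r)
b=onz(P['top'],cv2.boxPoints(r),.06);print(b,np.linalg.norm(np.diff(b,axis=0),axis=1),b.mean(0))
for n in I:
  m=orange(I[n]);m[:205]=0; m[300:]=0;m[:,:240]=0;m[:,300:]=0
  ys,xs=np.nonzero(m);print(n,len(xs),xs.mean(),ys.mean(),xs.min(),xs.max(),ys.min(),ys.max())
  I[n+'o']=(xs.mean(),ys.mean())
print(tri(P['scene'],[I['sceneo']],P['top'],[I['topo']]))
o=robot.get_obs();R=np.array(o['orientation']);W=P['wrist']
print('wristcam in tool',R.T@(W['xyz']-o['tool_pos']),'\n',R.T@W['orientation'],W['camera_matrix'],W['distortion'])
a=cv2.resize(I['top'][190:300,230:390],None,fx=4,fy=4,interpolation=2)
b=cv2.resize(I['scene'][195:310,235:395],None,fx=4,fy=4,interpolation=2)
cv2.imwrite('pics/c0.png',np.r_[a,b][:, :][:900])
cv2.imwrite('pics/c0.png',cv2.resize(np.r_[a,b],None,fx=.66,fy=.66))
E
```

```text
Traceback (most recent call last):
  File "h.py", line 17, in biggest
    return max(cv2.findContours(m,0,cv2.CHAIN_APPROX_NONE)[0],key=cv2.contourArea)
ValueError: max() iterable argument is empty
```

```bash
python3 - <<'E'
from h import *
from plant import robot
np.set_printoptions(precision=4,suppress=True)
P={n:robot.camera_params(n) for n in('scene','top','wrist')}
I={n:cv2.imread(f'pics/{n}0.png') for n in('scene','top')}
h=hsv(I['top']);print(h[240:275:6,360],h[225:280:10,351],hsv(I['scene'])[230,345:385:6],h[215,256:262],h[245,265:275:3],h[250,300])
o=robot.get_obs();R=np.array(o['orientation']);W=P['wrist']
print('wristcam in tool',R.T@(W['xyz']-o['tool_pos']),'\n',R.T@W['orientation'],W['camera_matrix'],W['distortion'])
a=cv2.resize(I['top'][190:300,230:390],None,fx=2.6,fy=2.6,interpolation=2)
b=cv2.resize(I['scene'][195:310,235:395],None,fx=2.6,fy=2.6,interpolation=2)
cv2.imwrite('pics/c0.png',np.r_[a,b])
E
```

```text
[[110 152 151]
 [110 150 150]
 [110 152 149]
 [111 152 149]
 [110 154 149]
 [112 135 104]] [[104 133 115]
 [ 12  60 106]
 [111 149 130]
 [112 133  98]
 [115 103  72]
 [111 156 126]] [[110 200  60]
 [110 203  83]
 [110 201 138]
 [109 202 155]
 [109 207  95]
 [109 202  86]
 [110 205  97]] [[ 23  43 201]
 [ 26  33 214]
 [ 29  28 219]
 [ 29  28 219]
 [ 26  34 219]
 [ 26  33 218]] [[ 36  27 226]
 [ 38  27 227]
 [ 38  27 227]
 [ 36  27 226]] [ 16 108 194]
wristcam in tool [ 0.0685 -0.0008 -0.1615] 
 [[-0.0002 -0.9683 -0.2497]
 [ 1.     -0.0004  0.0008]
 [-0.0009 -0.2497  0.9683]] [[331.9019   0.     319.3726]
 [  0.     331.9019 237.8382]
 [  0.       0.       1.    ]] [-0.0608  0.      0.      0.      0.    ]
```

View pics/c0.png

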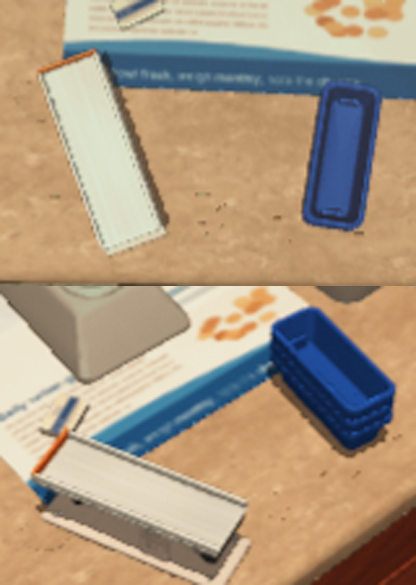

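The crop shows the three rims with the top tray uppermost, its long axis nearly along world x. The rocker is level, with its orange lip at the far-left end.

```bash
sed -i 's/>170)&(h\[...,2\]>30)/>85)\&(h[...,2]>30)/' h.py; python3 - <<'E'
from h import *
from plant import robot
np.set_printoptions(precision=4,suppress=True)
P={n:robot.camera_params(n) for n in('scene','top')}
I={n:cv2.imread(f'pics/{n}0.png') for n in('scene','top')}
# crop pixel -> full
t=lambda L:[(x/2.6+230-.3,y/2.6+190-.3) for x,y in L]
s=lambda L:[(x/2.6+235-.3,(y-286)/2.6+195-.3) for x,y in L]
print('rim corners tri');  # far-left, far-right, near-right, near-left
T=t([(324,81),(381,88),(356,231),(302,221)]);S=s([(271,322),(315,307),(395,383),(352,415)])
print(tri(P['scene'],S,P['top'],T))
b=onz(P['top'],T,.078);print(b,b.mean(0),np.linalg.norm(np.diff(b,axis=0),axis=1))
print('deck: lip corners, near corners')
T=t([(38,74),(96,50),(165,232),(107,255)]);S=s([(32,473),(68,430),(246,500),(216,552)])
print(tri(P['scene'],S,P['top'],T))
b=onz(P['top'],T,.067);print(b,b.mean(0),np.linalg.norm(np.diff(b,axis=0),axis=1))
m=blue(I['top']);m[:, :340]=0;m[:,385:]=0;m[:226]=0
c=biggest(m);r=cv2.minAreaRect(c);print(r)
b=onz(P['top'],cv2.boxPoints(r),.078);print(b,np.linalg.norm(np.diff(b,axis=0),axis=1),b.mean(0))
for n,px in(('pot',(181,199)),('tape',(156,198)),('timer',(190,270)),('scopefront',(325,187))):print(n,onz(P['top'],[px],.06))
E
```

```text
rim corners tri
[[ 0.5931 -0.0962  0.0792  0.0032]
 [ 0.5895 -0.157   0.0651  0.0027]
 [ 0.4405 -0.1272  0.0857  0.0023]
 [ 0.4493 -0.0747  0.0695  0.0014]]
[[ 0.5946 -0.0953  0.078 ]
 [ 0.5883 -0.1545  0.078 ]
 [ 0.44   -0.1288  0.078 ]
 [ 0.4493 -0.0737  0.078 ]] [ 0.5181 -0.1131  0.078 ] [0.0595 0.1504 0.0559]
deck: lip corners, near corners
[[0.6002 0.2044 0.0636 0.0027]
 [0.6263 0.1435 0.0596 0.001 ]
 [0.4394 0.0689 0.0609 0.0074]
 [0.4148 0.1284 0.0554 0.007 ]]
[[0.5986 0.2029 0.067 ]
 [0.6252 0.1431 0.067 ]
 [0.4364 0.0661 0.067 ]
 [0.4119 0.1249 0.067 ]] [0.518  0.1343 0.067 ] [0.0655 0.2039 0.0637]
((361.397216796875, 250.6190948486328), (23.747066497802734, 53.237831115722656), 8.32564926147461)
[[ 0.4479 -0.0735  0.078 ]
 [ 0.5899 -0.0931  0.078 ]
 [ 0.5816 -0.1565  0.078 ]
 [ 0.4398 -0.1359  0.078 ]] [0.1433 0.064  0.1433] [ 0.5148 -0.1148  0.078 ]
pot [[0.6505 0.381  0.06  ]]
tape [[0.6522 0.4507 0.06  ]]
timer [[0.4556 0.345  0.06  ]]
scopefront [[ 0.6912 -0.0152  0.06  ]]
```

Measured so far: stack centre about (0.516, -0.114), rim z about 0.075, yaw about -9°. Rocker yaw is about 22°, deck z about 0.06, seat near (0.53, 0.14). These match the given sizes and reach, so I'm moving to look from close by.

Emit:
send_rows --steps '[[[0.016,0.042,0.006,0,0,-0.0043],[0.016,0.042,0.006,0,0,-0.0043],[0.016,0.042,0.006,0,0,-0.0043],[0.016,0.042,0.006,0,0,-0.0043],[0.016,0.042,0.006,0,0,-0.0043],[0.016,0.042,0.006,0,0,-0.0043],[0.03,0.041,0,0,0,-0.0043],[0.03,0.041,0,0,0,-0.0043],[0.03,0.041,0,0,0,-0.0043],[0.03,0.041,0,0,0,-0.0043],[0.03,0.041,0,0,0,-0.0043],[0.03,0.041,0,0,0,-0.0043],[0.021,0.041,0,0,0,-0.0043],[0.021,0.041,0,0,0,-0.0043],[0.021,0.041,0,0,0,-0.0043],[0.021,0.041,0,0,0,-0.0043],[0,0,0,0,0,0],[0,0,0,0,0,0],[0,0,0,0,0,0]]]' --jaw 0 --force 15

```text
time_s: 2.0
tool_pos: [0.4692, -0.1216, 0.2512]
orientation: [[0.987, -0.16, -0.001], [-0.16, -0.987, -0.0], [-0.001, 0.001, -1.0]]
ft_force: [-0.1, -1.0, 0.7]
width: 0.0876
finger_force: 0.0
```

```bash
cat >> h.py <<'E'
import pickle
def shot(robot,tag):
    p=robot.camera_params('wrist');im=robot.snapshot('wrist')[:,:,::-1];cv2.imwrite(f'pics/{tag}.png',im);pickle.dump(p,open(f'{tag}.pkl','wb'))
    o=robot.get_obs();print(o['time_s'],np.array(o['tool_pos']).round(4),np.array(o['orientation']).round(4).tolist(),o['width'],o['ft_force'])
E
python3 -c "
from h import *
from plant import robot
shot(robot,'w1')"
```

```text
2.05 [ 0.4691 -0.1218  0.2512] [[0.987, -0.1609, -0.0007], [-0.1609, -0.987, -0.0004], [-0.0007, 0.0005, -1.0]] 0.08754223099667226 [-0.05472493  0.27938705  0.15586141]
```

View pics/w1.png

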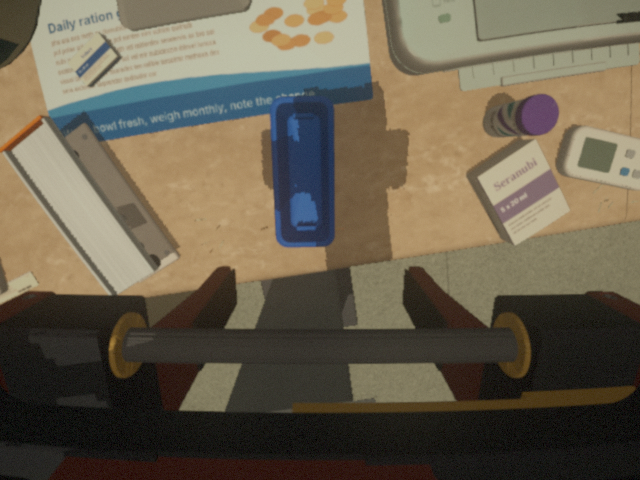

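The wrist view shows the top tray rim spanning (273..334, 95..247). The rocker deck runs from the orange lip at (25,135) to about (133,278). For parallax I'm moving 160 mm in +y.

Emit:
send_rows --steps '[[[0,0.04,0,0,0,0],[0,0.04,0,0,0,0],[0,0.04,0,0,0,0],[0,0.04,0,0,0,0],[0,0.04,0,0,0,0],[0,0,0,0,0,0],[0,0,0,0,0,0],[0,0,0,0,0,0]]]'

```text
time_s: 2.85
tool_pos: [0.4698, 0.0376, 0.2513]
orientation: [[0.987, -0.162, -0.0], [-0.162, -0.987, -0.001], [-0.0, 0.001, -1.0]]
ft_force: [1.0, -0.5, 0.0]
width: 0.0878
finger_force: 0.0
```

```bash
python3 -c "
from h import *
from plant import robot
shot(robot,'w2')"
```

```text
2.9 [0.4699 0.0376 0.2513] [[0.9868, -0.1619, -0.0003], [-0.1619, -0.9868, -0.0006], [-0.0002, 0.0007, -1.0]] 0.08776599388838702 [-0.09635002 -0.60751001  0.64079144]
```

View pics/w2.png

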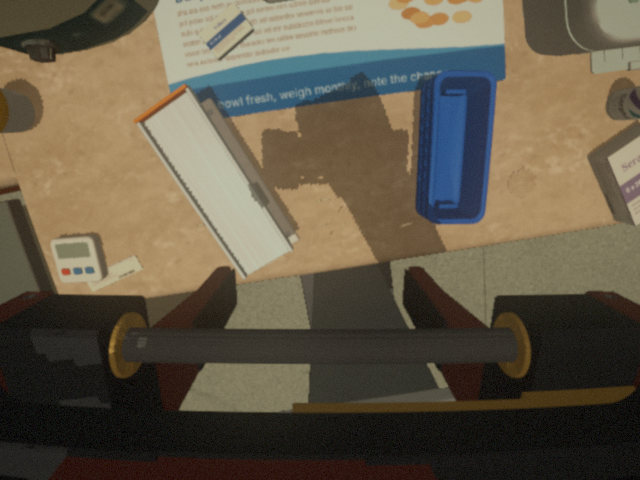

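In w2 the top-rim right-hand corners are at about (495,72) and (485,221). The rocker lip is at (137,121)-(186,86), and the deck's near end at (247,276)-(296,240).

```bash
python3 - <<'E'
from h import *
np.set_printoptions(precision=4,suppress=True)
L=lambda t:(cv2.imread(f'pics/{t}.png'),pickle.load(open(t+'.pkl','rb')))
(i1,p1),(i2,p2)=L('w1'),L('w2')
def rimrect(im,p,x0,x1,z):
    m=blue(im);m[:,:x0]=0;m[:,x1:]=0;m[255:]=0;h=hsv(im);m&=(h[...,1]>150)
    c=biggest(cv2.morphologyEx(m.astype(np.uint8),cv2.MORPH_OPEN,np.ones((5,5))))
    print(cv2.boundingRect(c))
    q=onz(p,c[:,0,:],z)[:,:2];return cv2.minAreaRect((q*1000).astype(np.float32))
for z in(.07,.074,.078,.082):print(z,rimrect(i1,p1,262,345,z))
# height: right-hand rim corner
def edges(im,x0,x1,rows):
    m=blue(im)&(hsv(im)[...,1]>150);return [(x0+np.nonzero(m[r,x0:x1])[0].max(),r) for r in rows]
print('rightedge1',edges(i1,262,345,(130,170,210)),'rightedge2',edges(i2,410,510,(100,140,190)))
print(h1:=hsv(i1)[170,325:342].tolist())
print(tri(p1,[(333,97),(331,245)],p2,[(495,72),(485,221)]))
# rocker: orange and deck
for im,p,x0,x1,y0,y1 in((i1,p1,0,70,110,165),(i2,p2,120,200,78,130)):
    m=orange(im);k=np.zeros_like(m);k[y0:y1,x0:x1]=1;m&=k
    c=biggest(m);r=cv2.minAreaRect(c);print('orange',cv2.contourArea(c),r,cv2.boxPoints(r).tolist())
rows=[]
for n,im,x0,y0,w,h in(('1',i1,0,100,200,200),('2',i2,120,70,190,215)):
    a=cv2.resize(im[y0:y0+h,x0:x0+w],(400,int(400*h/w)),interpolation=2);rows.append(cv2.copyMakeBorder(a,0,460-a.shape[0],0,0,0))
cv2.imwrite('pics/c1.png',np.hstack(rows))
E
```

```text
(288, 126, 7, 9)
0.07 ((562.5576171875, -107.72269439697266), (5.957570552825928, 7.692700386047363), 79.85397338867188)
(288, 126, 7, 9)
0.074 ((562.2557983398438, -108.00203704833984), (5.887978553771973, 7.602926254272461), 79.85365295410156)
(288, 126, 7, 9)
0.078 ((561.9541015625, -108.2813491821289), (5.8184285163879395, 7.513062477111816), 79.85379028320312)
(288, 126, 7, 9)
0.082 ((561.6524047851562, -108.56066131591797), (5.748889923095703, 7.42324686050415), 79.85413360595703)
rightedge1 [(np.int64(330), 130), (np.int64(331), 170), (np.int64(291), 210)] rightedge2 [(np.int64(466), 100), (np.int64(464), 140), (np.int64(459), 190)]
[[113, 121, 63], [111, 110, 67], [112, 112, 66], [112, 126, 73], [110, 143, 80], [111, 141, 87], [110, 151, 83], [109, 147, 85], [112, 91, 81], [173, 26, 77], [15, 90, 105], [16, 103, 116], [16, 105, 114], [17, 95, 116], [17, 104, 115], [17, 106, 115], [16, 104, 118]]
[[ 0.5864 -0.1533  0.0724  0.0006]
 [ 0.444  -0.1289  0.0858  0.0002]]
orange 167.5 ((20.344057083129883, 133.3094024658203), (4.573383808135986, 53.89558029174805), 50.71058654785156) [[-1.9604005813598633, 148.6039581298828], [39.752471923828125, 114.4752426147461], [42.64851379394531, 118.01484680175781], [0.9356422424316406, 152.1435546875]]
orange 158.5 ((160.20553588867188, 103.78961181640625), (4.366909027099609, 61.03150177001953), 54.63753890991211) [[134.05604553222656, 119.66988372802734], [183.8276824951172, 84.34809112548828], [186.3550262451172, 87.90933990478516], [136.58338928222656, 123.23113250732422]]
```

View pics/c1.png

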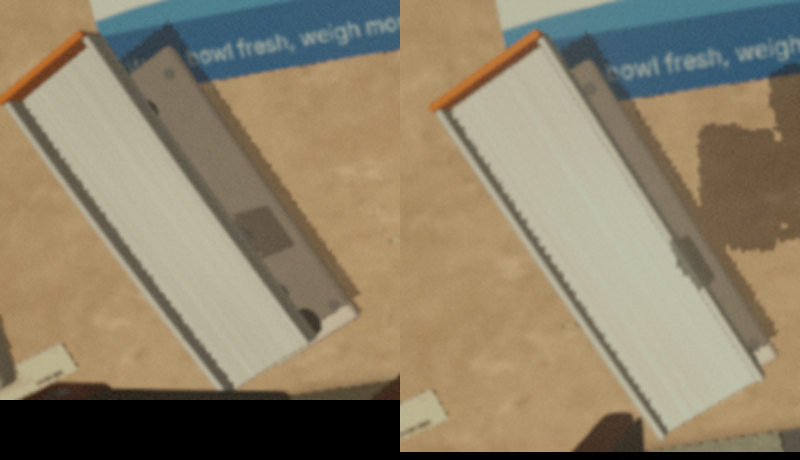

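The crop shows the deck between its rails, with the lip's outer corners and near-end corners clear in both views. I'm triangulating them and refitting the rim with a looser mask.

```bash
python3 - <<'E'
from h import *
np.set_printoptions(precision=4,suppress=True)
L=lambda t:(cv2.imread(f'pics/{t}.png'),pickle.load(open(t+'.pkl','rb')))
(i1,p1),(i2,p2)=L('w1'),L('w2')
def mask(im,x0,x1):
    h=hsv(im);m=(h[...,0]>106)&(h[...,0]<130)&(h[...,1]>75)&(h[...,2]>25)&((h[...,1]>0));m[:,:x0]=0;m[:,x1:]=0;m[255:]=0
    return cv2.morphologyEx(m.astype(np.uint8),cv2.MORPH_OPEN,np.ones((5,5)))
m1=mask(i1,262,345);m1[:95]=0;c1=biggest(m1);print(cv2.boundingRect(c1))
m2=mask(i2,410,505);m2[:70]=0;c2=biggest(m2);print(cv2.boundingRect(c2))
for z in(.072,.078):
    q=onz(p1,c1[:,0,:],z)[:,:2]*1000;print(z,cv2.minAreaRect(q.astype(np.float32)))
# right edge lines, triangulate through plane intersection at heights: compare y across tray at fixed x
def right(m,p,z,ext=np.max):
    pts=np.array([(np.nonzero(r)[0].max()+.5,i) for i,r in enumerate(m) if r.sum()>20],float)[20:-25]
    q=onz(p,pts,z);return np.polyfit(q[:,0]-.515,q[:,1],1)
for z in(.066,.070,.074,.078,.082):print(z,right(m1,p1,z),right(m2,p2,z))
f2=lambda x,y:(120+(x-400)*.475-.25,70+y*.475-.25)
f1=lambda x,y:(x/2-.25,100+y/2-.25)
T=tri(p1,[f1(2,103),f1(84,31),f1(225,390),f1(308,343)],p2,[f2(432,108),f2(541,33),f2(663,437),f2(763,378)])
print(T)
for p,f in((p1,[f1(2,103),f1(84,31),f1(225,390),f1(308,343)]),(p2,[f2(432,108),f2(541,33),f2(663,437),f2(763,378)])):
    b=onz(p,f,.067);d=(b[0]+b[1]-b[2]-b[3])/2;u=d/np.linalg.norm(d)
    print(b[:,:2],np.linalg.norm(d),np.linalg.norm(b[0]-b[1]),np.degrees(np.arctan2(d[1],d[0])),(b[0]+b[1])/2-.09*u, b.mean(0))
E
```

```text
(270, 96, 64, 151)
(417, 71, 79, 153)
0.072 ((517.7407836914062, -112.14320373535156), (61.24858093261719, 150.14309692382812), 81.96965026855469)
0.078 ((518.0750122070312, -112.48678588867188), (60.1695671081543, 147.49798583984375), 81.96966552734375)
0.066 [-0.1393 -0.1429] [-0.1478 -0.1476]
0.07 [-0.1393 -0.1427] [-0.1478 -0.1455]
0.074 [-0.1393 -0.1426] [-0.1478 -0.1434]
0.078 [-0.1393 -0.1424] [-0.1478 -0.1414]
0.082 [-0.1393 -0.1422] [-0.1478 -0.1393]
[[0.5993 0.2061 0.0665 0.0012]
 [0.6236 0.1453 0.0664 0.001 ]
 [0.4182 0.1314 0.0652 0.0019]
 [0.4402 0.073  0.0652 0.0012]]
[[0.5986 0.2055]
 [0.624  0.1449]
 [0.4198 0.1298]
 [0.4401 0.072 ]] 0.19594407025485944 0.06565089566888004 22.276900707853663 [0.528  0.1411 0.067 ] [0.5206 0.1381 0.067 ]
[[0.5999 0.2059]
 [0.6229 0.1451]
 [0.4179 0.131 ]
 [0.4413 0.0727]] 0.19611980897076223 0.06501279531900786 22.044093951489984 [0.528  0.1417 0.067 ] [0.5205 0.1387 0.067 ]
```

The rim is at z of about 0.076, centre (0.518, -0.1125), yaw -8°. The rails are at 0.066 (expected 0.067), deck yaw 22.2°, seat about (0.530, 0.142). Going above the stack and partway down.

Emit:
send_rows --steps '[[[0.015,-0.047,0,0,0,0.0009],[0.015,-0.047,0,0,0,0.0009],[0.015,-0.047,0,0,0,0.0009],[0.015,-0.047,0,0,0,0.0009],[0,0,-0.04,0,0,0],[0,0,-0.04,0,0,0],[0,0,-0.04,0,0,0],[0,0,-0.04,0,0,0],[0,0,-0.02,0,0,0],[0,0,0,0,0,0],[0,0,0,0,0,0],[0,0,0,0,0,0]]]'

```text
time_s: 4.1
tool_pos: [0.5188, -0.1115, 0.1087]
orientation: [[0.991, -0.137, 0.002], [-0.137, -0.991, -0.001], [0.002, 0.0, -1.0]]
ft_force: [0.0, -0.1, 0.3]
width: 0.088
finger_force: 0.0
```

```bash
python3 -c "
from h import *
from plant import robot
shot(robot,'w3')"
```

```text
4.15 [ 0.5188 -0.1114  0.1088] [[0.9905, -0.1373, 0.0023], [-0.1373, -0.9905, -0.0006], [0.0024, 0.0003, -1.0]] 0.08793638506837599 [ 0.51564826 -0.24996067 -0.20804143]
```

View pics/w3.png

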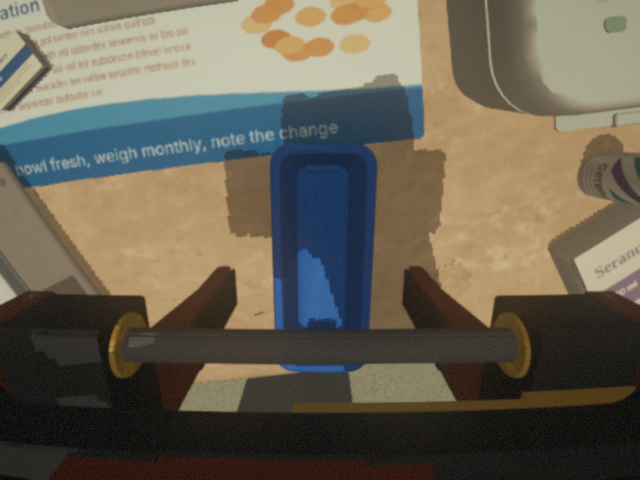

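w3 shows the rim at about 272..376 in the near-vertical view, with its centre roughly 2 px (1-1.5 mm) right of the tool axis and the fingers straddling it. I'm correcting y by -1.2 mm and descending to tip z 0.0645, about 13 mm below the rim top.

Emit:
send_rows --steps '[[[0,-0.0015,-0.014,0,0,0],[0,0,-0.014,0,0,0],[0,0,-0.014,0,0,0],[0,0,-0.009,0,0,0],[0,0,-0.0044,0,0,0],[0,0,0,0,0,0],[0,0,0,0,0,0],[0,0,0,0,0,0]]]'

```text
time_s: 4.95
tool_pos: [0.5182, -0.1121, 0.0635]
orientation: [[0.991, -0.136, 0.001], [-0.136, -0.991, -0.0], [0.001, 0.0, -1.0]]
ft_force: [0.2, -0.1, 0.2]
width: 0.0881
finger_force: 0.0
```

Emit:
send_rows --steps '[[[0,0,0.0015,0,0,0],[0,0,0,0,0,0],[0,0,0,0,0,0],[0,0,0,0,0,0],[0,0,0,0,0,0],[0,0,0,0,0,0],[0,0,0,0,0,0],[0,0,0,0,0,0]]]' --jaw 1 --force 15

```text
time_s: 5.75
tool_pos: [0.518, -0.1122, 0.0645]
orientation: [[0.991, -0.137, 0.0], [-0.137, -0.991, -0.0], [0.0, 0.0, -1.0]]
ft_force: [0.1, -0.4, 2.0]
width: 0.0621
finger_force: 15.0
```

Width is 62.1 mm, which is the rim, at 15 N. Lifting slowly, 10 mm first.

Emit:
send_rows --steps '[[[0,0,0.002,0,0,0],[0,0,0.002,0,0,0],[0,0,0.003,0,0,0],[0,0,0.003,0,0,0],[0,0,0.003,0,0,0],[0,0,0,0,0,0],[0,0,0,0,0,0]]]'

```text
time_s: 6.45
tool_pos: [0.5179, -0.1121, 0.0748]
orientation: [[0.991, -0.136, 0.0], [-0.136, -0.991, -0.0], [0.0, 0.0, -1.0]]
ft_force: [0.3, 0.0, -2.9]
width: 0.0616
finger_force: 15.0
```

```bash
python3 - <<'E'
from h import *
from plant import robot
o=robot.get_obs();print(o['tool_pos'],o['width'],o['finger_force'],o['ft_force'])
im=robot.snapshot('scene')[:,:,::-1]
a=cv2.imread('pics/scene0.png')
cv2.imwrite('pics/c2.png',cv2.resize(np.hstack([a[190:270,320:400],im[190:270,320:400]]),None,fx=5,fy=5,interpolation=2))
E
```

```text
[ 0.51790946 -0.11206431  0.07481737] 0.06159832394996669 14.985460191965103 [ 0.27903881  0.04980294 -2.9238031 ]
```

View pics/c2.png

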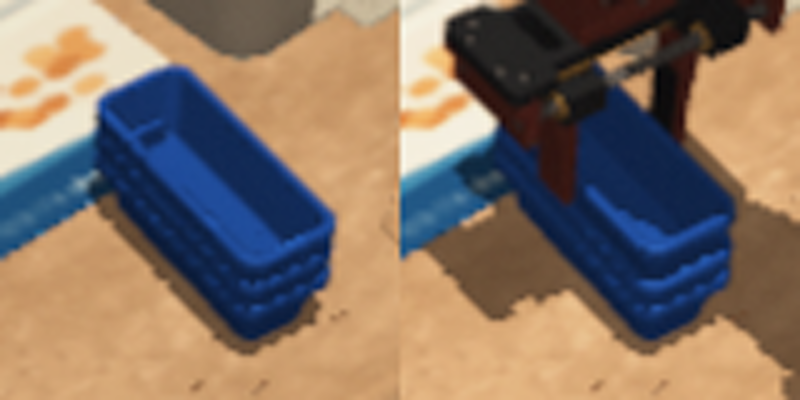

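The gap under the top rim has widened while the two lower rims sit unchanged. The 2.9 N load fits one tray. Lifting on.

Emit:
send_rows --steps '[[[0,0,0.004,0,0,0],[0,0,0.005,0,0,0],[0,0,0.006,0,0,0],[0,0,0.006,0,0,0],[0,0,0.008,0,0,0],[0,0,0.015,0,0,0],[0,0,0.02,0,0,0],[0,0,0.025,0,0,0],[0,0,0.025,0,0,0],[0,0,0.02,0,0,0],[0,0,0.01,0,0,0],[0,0,0,0,0,0],[0,0,0,0,0,0]]]'

```text
time_s: 7.8
tool_pos: [0.5175, -0.112, 0.1896]
orientation: [[0.991, -0.136, -0.001], [-0.136, -0.991, -0.0], [-0.001, 0.0, -1.0]]
ft_force: [-0.6, 0.3, -2.5]
width: 0.0617
finger_force: 15.0
```

Emit:
send_rows --steps '[[[0.0005,0.01,0,0,0,0.003],[0.001,0.02,0,0,0,0.007],[0.0015,0.032,0,0,0,0.0085],[0.002,0.04,0,0,0,0.012],[0.002,0.04,0,0,0,0.012],[0.002,0.04,0,0,0,0.012],[0.002,0.04,0,0,0,0.012],[0.002,0.04,0,0,0,0.0085],[0.0015,0.032,0,0,0,0.0055],[0.001,0.02,0,0,0,0.003],[0,0.0035,0,0,0,0],[0,0,0,0,0,0],[0,0,0,0,0,0],[0,0,0,0,0,0]]]'

```text
time_s: 9.2
tool_pos: [0.5304, 0.1403, 0.1898]
orientation: [[0.927, 0.376, -0.0], [0.376, -0.927, -0.001], [-0.0, 0.001, -1.0]]
ft_force: [-0.6, -1.3, -2.3]
width: 0.0617
finger_force: 15.0
```

```bash
python3 -c "
from h import *
from plant import robot
shot(robot,'w4')"
```

```text
9.25 [0.5304 0.1405 0.1899] [[0.9266, 0.3761, -0.0001], [0.3761, -0.9266, -0.0007], [-0.0003, 0.0006, -1.0]] 0.06183953118354655 [-0.80015214 -0.02794882 -1.35919819]
```

View pics/w4.png

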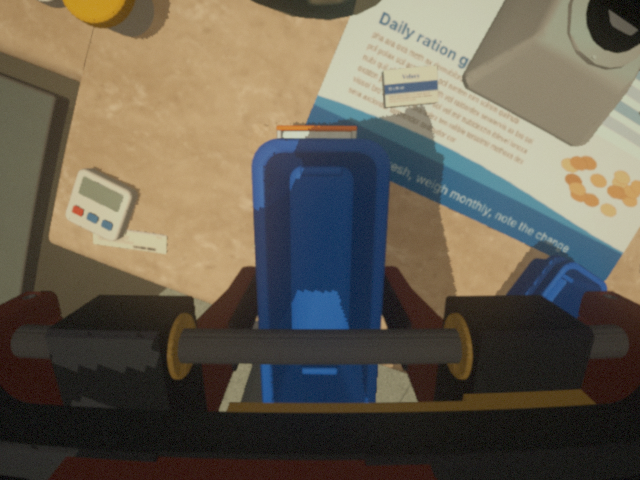

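w4 shows the tray level in the grip and in line with the rocker, with the orange lip centred at about (317,128). Checking with rays.

```bash
python3 - <<'E'
from h import *
im=cv2.imread('pics/w4.png');p=pickle.load(open('w4.pkl','rb'))
m=orange(im);m[:115]=0;m[140:]=0;m[:,:260]=0;m[:,370:]=0
ys,xs=np.nonzero(m);print(xs.min(),xs.max(),ys.min(),ys.max())
q=onz(p,[(xs.min(),ys[xs<xs.min()+4].mean()),(xs.max(),ys[xs>xs.max()-4].mean())],.069);print(q,np.linalg.norm(q[0]-q[1]))
u=np.array([.9266,.3761,0]);v=np.array([-.3761,.9266,0]);d=q.mean(0)-[.5304,.1405,0]
e=q[0]-q[1];print('along',d@u,'across',d@v,'yaw err deg',np.degrees(np.arctan2(-e@u,e@v)))
E
```

```text
277 352 126 129
[[0.59970819 0.20603821 0.069     ]
 [0.62190915 0.14912119 0.069     ]] 0.06109361625731907
along 0.08845234933342909 across 0.00411635388552278 yaw err deg -0.7831769300065272
```

The mask cuts the lip's right end short, so the true cross offset is about 1.5-2 mm. I'm applying 1.5 mm and descending to about 5 mm above contact.

Emit:
send_rows --steps '[[[-0.0007,0.0017,-0.01,0,0,0],[0,0,-0.02,0,0,0],[0,0,-0.025,0,0,0],[0,0,-0.025,0,0,0],[0,0,-0.02,0,0,0],[0,0,-0.012,0,0,0],[0,0,-0.006,0,0,0],[0,0,-0.003,0,0,0],[0,0,0,0,0,0],[0,0,0,0,0,0]]]'

```text
time_s: 10.25
tool_pos: [0.5302, 0.1435, 0.0938]
orientation: [[0.926, 0.378, 0.001], [0.378, -0.926, 0.0], [0.001, 0.0, -1.0]]
ft_force: [-0.3, -0.4, -2.2]
width: 0.0622
finger_force: 15.0
```

Emit:
send_rows --steps '[[[0,0,-0.001,0,0,0],[0,0,-0.001,0,0,0],[0,0,-0.001,0,0,0],[0,0,0,0,0,0],[0,0,0,0,0,0]]]'

```text
time_s: 10.75
tool_pos: [0.5297, 0.1433, 0.0907]
orientation: [[0.926, 0.378, 0.0], [0.378, -0.926, -0.0], [0.0, 0.0, -1.0]]
ft_force: [-0.2, 0.1, -1.7]
width: 0.062
finger_force: 15.0
```

Emit:
send_rows --steps '[[[0,-0.001,-0.001,0,0,0],[0,0,-0.001,0,0,0],[0,0,-0.001,0,0,0],[0,0,0,0,0,0],[0,0,0,0,0,0],[0,0,0,0,0,0]]]'

```text
time_s: 11.35
tool_pos: [0.5297, 0.1425, 0.0884]
orientation: [[0.926, 0.378, 0.0], [0.378, -0.926, 0.0], [0.0, 0.0, -1.0]]
ft_force: [-0.5, -0.3, -2.6]
width: 0.0619
finger_force: 15.0
```

```bash
python3 - <<'E'
from h import *
from plant import robot
f=[]
for k in range(4):
    im=robot.snapshot('scene')[:,:,::-1];o=robot.get_obs();f.append(o['ft_force'][2])
print(o['tool_pos'],np.round(f,2))
cv2.imwrite('pics/c3.png',cv2.resize(im[220:320,230:350],None,fx=6,fy=6,interpolation=2))
E
```

```text
[0.52973454 0.14251747 0.08836911] [-2.5  -2.95 -2.7  -1.45]
```

View pics/c3.png

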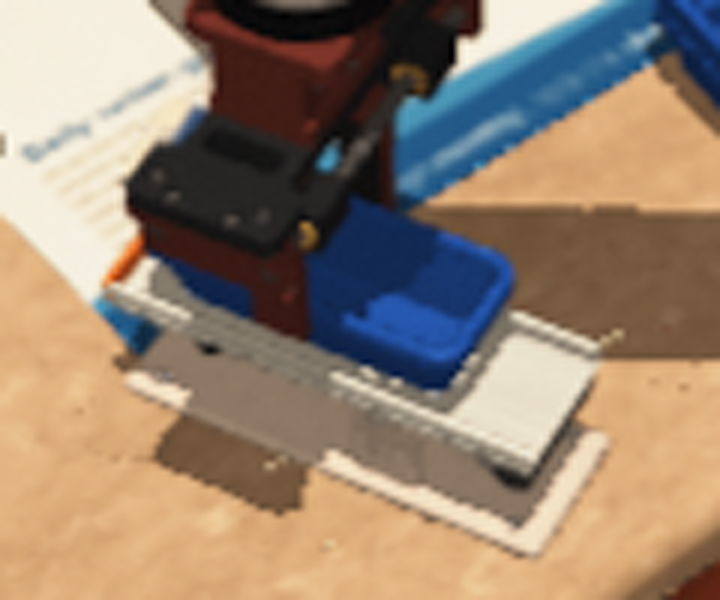

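The tray is just above the deck, between the rails and behind the lip, and still hanging at full weight with the rocker level. Continuing down in fine steps.

Emit:
send_rows --steps '[[[0,0,-0.001,0,0,0],[0,0,-0.001,0,0,0],[0,0,0,0,0,0],[0,0,0,0,0,0],[0,0,0,0,0,0]]]'

```text
time_s: 12.05
tool_pos: [0.5297, 0.1425, 0.0867]
orientation: [[0.926, 0.378, -0.0], [0.378, -0.926, -0.0], [-0.0, 0.0, -1.0]]
ft_force: [-0.7, 0.6, -1.8]
width: 0.0615
finger_force: 15.0
```

```bash
cat > fz.py <<'E'
from h import *
from plant import robot
f=[]
for k in range(6):
    robot.snapshot('top');o=robot.get_obs();f.append(o['ft_force'][2])
print(o['time_s'],np.round(o['tool_pos'],4),np.round(f,2),np.mean(f))
E
python3 fz.py
```

```text
12.35 [0.5297 0.1425 0.0867] [-1.42 -1.3  -1.95 -1.87 -2.02 -1.32] -1.645105742810889
```

Emit:
send_rows --steps '[[[0,0,-0.001,0,0,0],[0,0,0,0,0,0],[0,0,0,0,0,0],[0,0,0,0,0,0]]]'

```text
time_s: 12.75
tool_pos: [0.5301, 0.1427, 0.0862]
orientation: [[0.926, 0.378, 0.001], [0.378, -0.926, 0.0], [0.001, -0.0, -1.0]]
ft_force: [1.1, 0.3, 1.4]
width: 0.0619
finger_force: 15.0
```

```bash
python3 fz.py
```

```text
13.05 [0.5302 0.1427 0.0862] [1.04 1.33 1.02 2.31 1.95 1.17] 1.4704347453982056
```

Contact: the load went from -1.6 to +1.5 N at TCP z 0.0862, where it was expected. Easing up 0.4 mm and releasing.

Emit:
send_rows --steps '[[[0,0,0.0005,0,0,0],[0,0,0,0,0,0],[0,0,0,0,0,0]]]'

```text
time_s: 13.35
tool_pos: [0.5298, 0.1425, 0.0863]
orientation: [[0.926, 0.378, 0.0], [0.378, -0.926, 0.0], [0.0, 0.0, -1.0]]
ft_force: [0.3, 0.8, 1.2]
width: 0.0616
finger_force: 15.0
```

Emit:
send_rows --steps '[[[0,0,0,0,0,0],[0,0,0,0,0,0],[0,0,0,0,0,0],[0,0,0,0,0,0],[0,0,0,0,0,0],[0,0,0,0,0,0],[0,0,0,0,0,0],[0,0,0,0,0,0]]]' --jaw 0

```text
time_s: 14.15
tool_pos: [0.5297, 0.1425, 0.0864]
orientation: [[0.926, 0.378, 0.0], [0.378, -0.926, -0.0], [0.0, 0.0, -1.0]]
ft_force: [0.7, 1.3, 0.4]
width: 0.0879
finger_force: 0.0
```

Emit:
send_rows --steps '[[[0,0,0.01,0,0,0],[0,0,0.02,0,0,0],[0,0,0.03,0,0,0],[0,0,0.04,0,0,0],[0,0,0.04,0,0,0],[0,0,0.04,0,0,0],[0,0,0,0,0,0],[0,0,0,0,0,0]]]'

```text
time_s: 14.95
tool_pos: [0.53, 0.1426, 0.2313]
orientation: [[0.926, 0.378, 0.002], [0.378, -0.926, 0.0], [0.002, 0.001, -1.0]]
ft_force: [-0.9, -0.7, -0.5]
width: 0.088
finger_force: 0.0
```

```bash
python3 - <<'E'
from h import *
from plant import robot
shot(robot,'w5')
im=robot.snapshot('scene')[:,:,::-1];w=cv2.imread('pics/w5.png')
cv2.imwrite('pics/c4.png',np.hstack([cv2.resize(im[200:320,230:400],(400,282),interpolation=2),cv2.resize(w,(376,282))]))
E
```

```text
15.0 [0.5293 0.1423 0.2301] [[0.9258, 0.378, -0.0003], [0.378, -0.9258, -0.0004], [-0.0004, 0.0002, -1.0]] 0.08787265805641137 [ 0.33679315  0.63193201 -0.07296586]
```

View pics/c4.png

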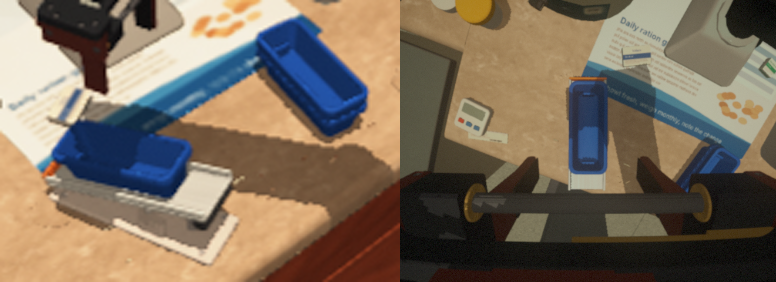

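The rocker is tipped, with the tray lengthwise and upright on the deck behind the lip. The other two trays are still nested in place. Next, a numeric check of the tray against the tipped deck plane.

```bash
python3 - <<'E'
from h import *
im=cv2.imread('pics/w5.png');p=pickle.load(open('w5.pkl','rb'))
h=hsv(im);m=(h[...,0]>106)&(h[...,0]<130)&(h[...,1]>75)&(h[...,2]>25)
m[:,:270]=0;m[:,355:]=0;m[310:]=0;m[:125]=0
c=biggest(cv2.morphologyEx(m.astype(np.uint8),cv2.MORPH_OPEN,np.ones((5,5))));print(cv2.boundingRect(c))
y=np.radians(22.2);u=np.array([np.cos(y),np.sin(y),0]);v=np.array([-u[1],u[0],0]);z=np.array([0,0,1.])
piv=np.array([.530,.142,.050])-.04*u
for t in(0,.24):
    ex=np.cos(t)*u-np.sin(t)*z;ez=np.sin(t)*u+np.cos(t)*z
    seat=piv+.04*ex+.008*ez;o=seat+.042*ez
    d=rays(p,c[:,0,:]);C=np.array(p['xyz']);q=C+d*(((o-C)@ez)/(d@ez))[:,None]-o
    print(t,cv2.minAreaRect((np.c_[q@ex,q@v]*1000).astype(np.float32)))
E
```

```text
(288, 138, 66, 158)
0 ((9.126838684082031, 0.7561855316162109), (59.7100830078125, 143.97097778320312), 89.9629135131836)
0.24 ((0.44124603271484375, -0.12543296813964844), (60.60345458984375, 146.53834533691406), 89.965087890625)
```

With the deck at 0.24 rad, the tray centre is within 1 mm of the seat, aligned, and its size is consistent with lying flat. Handing in.

```bash
python3 -c "
from plant import robot
print(robot.hand_in())"
```

```text
the job is handed in; nothing more can be done
None
```

I lifted the top tray off alone, set it lengthwise on the rocker, and its weight tipped the rocker down. The other two trays stayed nested, and I handed the job in at about 15 s (no verdict was returned).

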